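# Shim up the short prop under a kiln shelf

### The arm

A 7-joint arm with a two-finger parallel gripper is mounted at the origin on the work surface. World frame = base frame: x ahead of the robot, y to its left, z up, the work surface at z = 0. Lengths are in m, angles in rad, forces in N, time in s.
With the tool pointing down it reaches from about 0.4 to 0.85 m from the base axis. Payload 6.9 kg.
Tool frame: the origin (TCP) lies on the centre line of the jaws, within the pads' length; the fingertips stand 11 mm ahead of it and the grasp point (between the pads) lies 8 mm behind it; z points along the fingers, y is the line along which they close (so a half turn about z gives the same grasp; the last joint's range is limited). The gripper opens to 85 mm and grips with 20 to 120 N. Pads are 22 mm wide; open, the fingers measure 114 mm over their backs; the gripper's body (76 mm by 85 mm) begins 54 mm behind the grasp point. The pads swing forward as they close: fully open they stand 13 mm farther back than shut.
Start: joints at [1.22, 0.507, -0.238, 1.5, 0.126, 1.149, -0.155], TCP at [0.276, -0.561, 0.242] pointing down, gripper open.
Joint ranges: [-3.08, 3.08], [-0.24, 2.05], [-1.43, 1.35], [0, 2.5], [-1.52, 4.66], [0.17, 1.96], [-2.89, 2.89]. Speed limits (rad/s): [2.39, 2.39, 3.14, 3.14, 3.14, 3.14, 3.14].

### API

Orientations are given as a 3x3 rotation matrix whose columns are the frame's x, y, z axes.
In Python, from station import state, camera, hand_in gives the robot as it stands. The module is installed in compiled form; this text tells all that it offers.
- The arm moves only by the tool step_arm, never from a script. Its argument "targets" is a list of rows, each a list of 3 entries, a list of its own where there are three numbers: the opening, from 0 (shut) to 1 (fully open), then the shift along the tool's x, y, z in cm, then the turn about the tool's z in rad. In form: [[fingers, [tx, ty, tz], turn], ...]. A call has 1 to 5 rows; each row shifts and turns the commanded pose from where the row before left it, along the tool's axes as they then stand; what a row does not reach is not made up. A row lasts 1/8 s, in which the tool goes at most 62.5 mm and 10.7 degrees, less where a joint would pass 70% of its speed; a pose out of reach is approached as far as the arm can. A call is refused whole if a number of a shift passes 6.25 or a number of a turn 0.188, either way. A call with a gripper value outside its range is refused whole. The fingers move at their own pace and stop on an object; "squeeze" is the grip in N (left out, the last holds). Time passes only in rows, so rows that do not move let the fingers close. It gives the time, the measured TCP pose, the force, the opening and the grip force at its end, in the units of the state.
- state(): the state, without advancing time (a new reading comes with each control period).
- camera(name): name is "scene" or "side" or "wrist"; returns a dict with "pixels" (480x640x3 uint8, red, green, blue), "mtx" (3x3 intrinsics, pixels), "R" (3x3) and "t" (3): a world point X has camera coordinates R X + t. Camera axes: x right, y down, z forward; pixel columns grow to the right and rows downward; lengths in m; the calibration is good to about 2 mm. A picture is of the moment at which its call begins. There is no depth.
- hand_in(): hands the job in; it is judged then, once.
The state is a dict: "clock": time; "joint_pos": joint angles; "qd": joint speeds; "joint_torque": joint torques, N m; "tcp_pos": TCP position; "eef_rot": TCP orientation; "contact_force": force on the tool from outside, world axes, zero at the start; "torque": the same for the moment, N m; "gripper_width": finger opening in m; "gripper_force": force on a finger pad.
Only numpy, scipy, OpenCV 4.12 (cv2) and the standard library are available. Lean on these libraries where they do the work, as an engineer would, in place of code of your own. Each camera call takes 0.05 s, during which the arm holds its last target. There are 200 camera calls.

### The job

One prop of this kiln shelf stands short, so that corner of the shelf has nothing under it. Lay the flat strips on top of the short prop, one on another, until what is left of the gap is small enough for the tapered shim to close (it takes one or two strips), then push the tapered shim in above them, thin end first, until it is well in under the shelf and you feel it tighten - gently, without lifting or shifting the shelf or upsetting the ware and the other things about. Finish while still holding the tapered shim pushed home: do not let go of it, the corner is about to be loaded.

Things in the scene. Friction and masses are not known exactly. Their poses are not given: they have to be found in the camera images.
- kiln_base: square base of a bench top-hat kiln, 380 x 380 mm, steel skirt and pale firebrick hearth, hearth top 46 mm above the bench; fixed. Origin: centre of its underside. Three square props 50 x 50 x 72 mm stand on it and carry the shelf
- short_prop: the short prop, a buff square post 50 x 50 mm, fixed, 100 mm along +x and 143 mm along -y from the base's centre, axes as the base's. The gap above it is open towards its -y side, where it stands out 18 mm from under the shelf: shims go in along its +y axis. Its height varies: the gap between its top and the shelf is 14.8 to 26 mm
- prop_top (a point): centre of the short prop's top face, axes as the prop's; clear space of about 80 mm for a gripper lies beyond its -y face, and the prop's top is 34 mm or more above the hearth
- shelf: buff kiln shelf, a plate 280 (its x) x 300 (its y) x 14 mm, 2.4 kg, loose on the three full-height props, underside level 118 mm above the bench; axes as the kiln base's. Origin: centre of its underside. With the ware on it, its free corner lifts when pushed up with about 12 N
- shelf_edge (a point): point on the underside of the shelf at its -y edge, right above the short prop's middle line (7 mm to the -y side of the prop's centre); its height less that of prop_top is the gap
- strip_1: flat shim strip of buff kiln ceramic, 90 (its x) x 40 (y) x 7 (z) mm, 50 g, lying flat on the bench. Origin: centre of its underside. All three strips are alike; set on the prop it lies steady when its middle is over the prop, some 30 mm of it standing out on the -y side to hold it by
- strip_2: a second such strip
- strip_3: a third such strip
- wedge: tapered shim of the same buff ceramic, 120 (its x) x 40 (y) mm, 100 g, lying on its flat underside. Origin: centre of its underside. Its -x half is a plain tail 60 mm long and 13.5 mm thick, to hold it by; its +x half tapers on top from 13.5 mm evenly down to 3 mm at the thin end
- wedge_tip (a point): middle of the underside's edge at the thin end of the tapered shim (60 mm along its +x)
- saucers: ware on the shelf: pile of six white saucers, 144 mm across, 46 mm high; leave alone
- cup_a: ware on the shelf: white cup with dark band, 72 mm across, 62 mm high; leave alone
- cup_b: ware on the shelf: another such cup; leave alone
- lid: white lid of a sugar bowl with a knob, 66 mm across, 44 mm high, on the bench among the shims; leave alone
- creamer: white cup with dark band, 68 mm across, 75 mm high, on the bench; leave alone
- spare_prop: loose square prop 45 x 45 x 85 mm standing on the bench; leave alone
- glaze_jar: white jar with black cap, 52 mm across, 60 mm high, on the bench; leave alone
Not all that is in view belongs to the job. Leave any purple or turquoise look-alike of the strip_2 alone. Leave any blue or green look-alike of the strip_3 alone.

How it is judged:
On the way:
1. a flat strip lies on the short prop under the shelf, let go (((horizontal distance between strip_1 and prop_top below 0.028 m and contact force between strip_1 and short_prop above 0.15 N and contact force between the fingers and strip_1 below 0.1 N) or (horizontal distance between strip_2 and prop_top below 0.028 m and contact force between strip_2 and short_prop above 0.15 N and contact force between the fingers and strip_2 below 0.1 N) or (horizontal distance between strip_3 and prop_top below 0.028 m and contact force between strip_3 and short_prop above 0.15 N and contact force between the fingers and strip_3 below 0.1 N))), for 0.2 s.
At the end, for the whole second after the job is handed in: tapered shim tight over the strips on the short prop: thin end 5 mm or more under the shelf, within 18 mm of the prop's middle, square to 15 degrees; over 2 N between shelf, shim, strip and prop; gripper still holding the shim, all still, shelf edge within 6 mm of its start (contact force between wedge and shelf above 2 N and (contact force between wedge and strip_1 above 2 N or contact force between wedge and strip_2 above 2 N or contact force between wedge and strip_3 above 2 N) and contact force between any of strip_1, strip_2, strip_3 and short_prop above 2 N and y of wedge_tip in the frame of prop_top above -0.002 m and x of wedge_tip in the frame of prop_top between -0.018 and 0.018 m and angle between the x axis of wedge and the y axis of short_prop, either way round below 0.26 rad and contact force between the fingers and wedge above 2 N and distance of shelf_edge from where it was at the start of the episode below 0.006 m and linear speed of wedge below 0.01 m/s); the arm keeps its last pose, push and grip.
It fails at once if the shelf is lifted or shifted by more than 10 mm (distance of any of shelf_edge, shelf from where it was at the start of the episode above 0.01 m).
It fails at once if the shelf is forced up with more than 25 N (contact force between wedge and shelf above 25 N).
It fails at once if ware on the shelf is shifted by more than 20 mm or tipped (distance of any of saucers, cup_a, cup_b from where it was at the start of the episode above 0.02 m or angle between any of cup_a, cup_b's own z axis and vertical above 0.3 rad).
It fails at once if something on the bench that is not part of the job is pushed more than 30 mm (distance of any of lid, creamer, spare_prop, glaze_jar from where it was at the start of the episode above 0.03 m).
It also fails if it takes over 72 s, if anything falls off the work surface, if the arm or the gripper's body presses on something with over 40 N, if the wrist force passes 120 N, or if a joint passes its speed limit or range.

## Working session

There is one attempt and no reset: what is moved stays moved. The work goes in short steps, Python scripts to look and compute and a tool call to move; the robot and the scene stay as the last step left them, time stands still between calls to the robot, and variables do not carry over. Pictures are saved under pics/ and viewed, at most 10 in all, crops included, and the job is handed in when it is done.

Besides the shell and the picture viewer there is one more tool, called after "Emit:" by a JSON object that holds its "method" and its "body", one argument or row to a line. step_arm: Moves the arm, as the interface text tells. Its arguments: {"type":"object","properties":{"targets":{"type":"array"},"squeeze":{"type":"number"}},"required":["targets"]}

```bash
mkdir -p pics; python3 - <<'E'
from station import state,camera
import cv2,numpy as np,pickle
s=state();print(s['clock'],s['tcp_pos'],np.round(s['eef_rot'],3),s['gripper_width'],s['contact_force'])
d={}
for n in('scene','side','wrist'):
    c=camera(n);d[n]=c;cv2.imwrite(f'pics/{n}0.png',c['pixels'][:,:,::-1]);print(n,np.round(c['mtx'],1).tolist(),np.round(-c['R'].T@c['t'],3),np.round(c['R'],2).tolist())
pickle.dump(d,open('v0.pkl','wb'))
a=np.hstack([cv2.resize(d[n]['pixels'],(640,480)) for n in('scene','side')])
E
```

```text
0.0 [ 0.27538906 -0.5605168   0.24142278] [[ 0.897  0.441 -0.001]
 [ 0.441 -0.897  0.002]
 [-0.    -0.002 -1.   ]] 0.08528000665572044 [-0.70014076 -0.76365976  0.49322824]
scene [[581.5, 0.0, 324.2], [0.0, 581.5, 238.8], [0.0, 0.0, 1.0]] [0.97  0.521 1.236] [[-0.77, 0.64, -0.01], [0.52, 0.62, -0.59], [-0.37, -0.46, -0.81]]
side [[607.0, 0.0, 329.8], [0.0, 607.0, 240.7], [0.0, 0.0, 1.0]] [ 0.338 -1.235  1.254] [[0.99, -0.15, -0.02], [-0.11, -0.69, -0.71], [0.09, 0.7, -0.7]]
wrist [[390.9, 0.0, 316.7], [0.0, 390.9, 244.5], [0.0, 0.0, 1.0]] [ 0.347 -0.528  0.374] [[0.44, -0.9, -0.0], [-0.85, -0.42, 0.31], [-0.28, -0.13, -0.95]]
```

View pics/scene0.png

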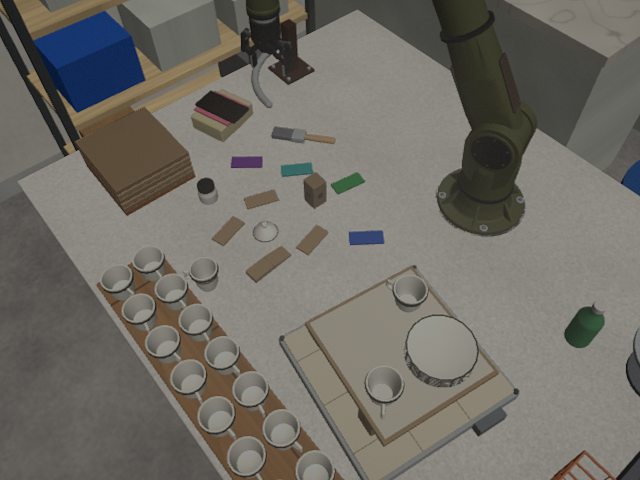

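View pics/side0.png

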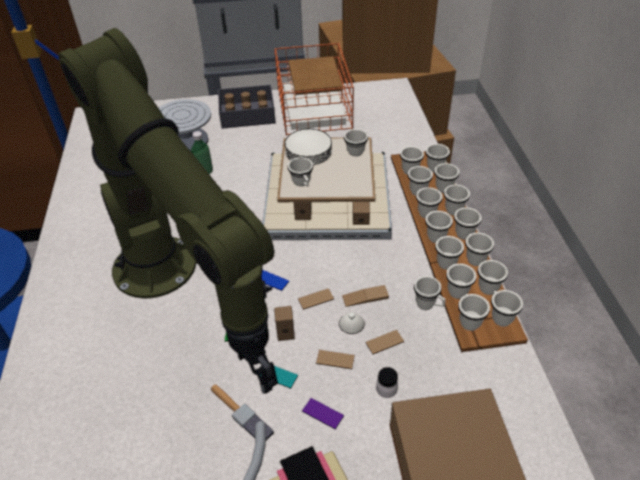

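The buff candidates are three strips and the wedge, with four coloured decoys.

- **Strips, scene view:** (261,199), (228,231) and (312,240). In the side view they are at (335,359), (385,342) and (316,299).
- **Wedge:** scene (268,264), side (366,296).
- **Decoys, scene view:** purple (247,162), turquoise (297,170), green (347,183) and blue (366,238). The buff/brown spare prop is at (315,190).
- **Short prop:** scene ~(367,420), side (361,212).

```bash
cat > h.py <<'E'
import numpy as np,cv2,pickle
def ray(c,uv):
    uv=np.atleast_2d(np.float64(uv)); p=np.c_[uv,np.ones(len(uv))]@np.linalg.inv(c['mtx']).T
    return -c['R'].T@c['t'], p@c['R']
def plane(c,uv,z):
    o,d=ray(c,uv); return o+d*((z-o[2])/d[:,2])[:,None]
def tri(cs,uvs):
    A=[];b=[]
    for c,uv in zip(cs,uvs):
        o,d=ray(c,uv); d=d[0]/np.linalg.norm(d[0]); P=np.eye(3)-np.outer(d,d); A.append(P);b.append(P@o)
    x,*_=np.linalg.lstsq(np.vstack(A),np.hstack(b),rcond=None)
    r=np.linalg.norm((np.vstack(A)@x-np.hstack(b)).reshape(-1,3),axis=1)
    return x,r
def proj(c,X):
    q=c['mtx']@(c['R']@np.float64(X)+c['t']);return q[:2]/q[2]
def blobs(c,lo,hi,amin=80,amax=3000):
    hsv=cv2.cvtColor(c['pixels'],cv2.COLOR_RGB2HSV); m=cv2.inRange(hsv,lo,hi)
    m=cv2.morphologyEx(m,cv2.MORPH_OPEN,np.ones((3,3)))
    return [k for k in cv2.findContours(m,0,1)[0] if amin<cv2.contourArea(k)<amax]
E
python3 - <<'E'
from h import *
d=pickle.load(open('v0.pkl','rb'))
for n,pts in dict(scene=[(261,199),(228,231),(312,240),(268,264),(60+200,350),(312,325),(400,370)],side=[(335,359),(385,342),(316,299),(366,296),(340,190)]).items():
    c=d[n];h=cv2.cvtColor(c['pixels'],cv2.COLOR_RGB2HSV);print(n,[h[v,u].tolist() for u,v in pts])
    for k in blobs(c,(5,60,60),(22,170,200)):
        r=cv2.minAreaRect(k);M=cv2.moments(k);u=(M['m10']/M['m00'],M['m01']/M['m00'])
        print(np.round(u,1),np.round(r[1],1),round(cv2.contourArea(k)),np.round(plane(c,u,.007)[0],3))
im=d['side']['pixels'][120:250,240:410,::-1];cv2.imwrite('pics/c1.png',cv2.resize(im,None,fx=4,fy=4,interpolation=2))
E
```

```text
scene [[17, 77, 109], [16, 78, 108], [17, 74, 110], [17, 75, 109], [20, 16, 143], [21, 31, 141], [19, 31, 138]]
[565.1 470.7] [ 8.1 31.3] 141 [0.409 0.585 0.007]
[271.8 402.9] [22.3 19.7] 252 [0.78  0.093 0.007]
[244.  364.6] [19.8 12.2] 154 [ 0.775 -0.018  0.007]
[394.9 397.2] [198.6 101.3] 1130 [0.566 0.255 0.007]
[216.1 330.5] [17. 14.] 132 [ 0.776 -0.131  0.007]
[191.7 298.2] [14. 12.] 101 [ 0.774 -0.242  0.007]
[177.  389.9] [250.9  23.8] 1879 [ 0.923 -0.064  0.007]
[267.3 263.7] [15.6 45.8] 613 [ 0.573 -0.205  0.007]
[311.7 239.5] [13.8 32.2] 384 [ 0.439 -0.191  0.007]
[227.9 230.4] [13.2 33. ] 379 [ 0.59  -0.357  0.007]
[260.9 198.8] [11.5 31.6] 322 [ 0.459 -0.389  0.007]
[316.6 187.5] [31.6 18.1] 350 [ 0.316 -0.322  0.007]
[ 69.2 147.4] [11.2  9.4] 81 [ 0.778 -0.916  0.007]
[319.7 138.5] [29.9  5.9] 142 [ 0.187 -0.465  0.007]
[38.5 85.9] [41.   9.9] 248 [ 0.732 -1.241  0.007]
[294.   12.8] [22. 28.] 366 [-0.15  -1.023  0.007]
[57.4 14.3] [ 38. 112.] 1958 [ 0.513 -1.578  0.007]
side [[15, 98, 149], [14, 98, 148], [16, 97, 147], [14, 96, 143], [14, 27, 202]]
[224.  396.9] [33.3  7.9] 221 [ 0.186 -0.456  0.007]
[335.  358.9] [35.6 13.7] 432 [ 0.457 -0.393  0.007]
[384.3 341.5] [13.7 34.4] 406 [ 0.586 -0.361  0.007]
[283.1 314.2] [16. 16.] 222 [ 0.344 -0.234  0.007]
[315.5 298.4] [11.7 32.6] 330 [ 0.435 -0.195  0.007]
[365.4 295.4] [13.1 44.1] 500 [ 0.568 -0.206  0.007]
[465.6 259.4] [23.5 19.2] 150 [ 0.872 -0.121  0.007]
[452.3 229.3] [20. 10.] 102 [0.87  0.004 0.007]
[337.9 202.2] [18. 98.] 600 [0.555 0.18  0.007]
[442.1 204.6] [16.  9.] 86 [0.871 0.116 0.007]
[277.9  67.7] [24.2  8.3] 84 [0.443 1.052 0.007]
```

View pics/c1.png

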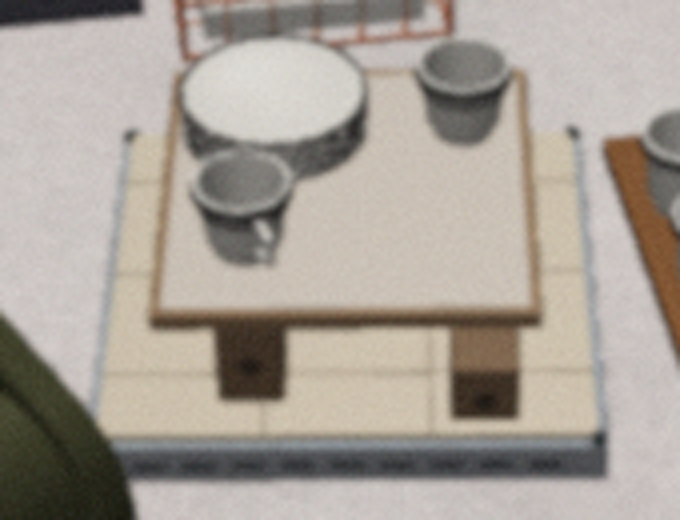

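The crop shows the short prop's lighter top strip at about x 452-518, y 326-372, and no ware sits close to that corner. Next come the strip orientations and the kiln pose.

```bash
python3 - <<'E'
from h import *
d=pickle.load(open('v0.pkl','rb'))
S=dict(A=[(261,199),(335,359)],B=[(228,230),(384,341)],C=[(312,239),(315,298)],W=[(267,264),(365,295)])
cen={}
for i,n in enumerate(('scene','side')):
    c=d[n]; bl=blobs(c,(5,60,60),(22,170,200))
    for s,p in S.items():
        k=min(bl,key=lambda k:np.hypot(*(k.reshape(-1,2).mean(0)-p[i])))
        w=plane(c,k.reshape(-1,2),.007)[:,:2].astype(np.float32)
        r=cv2.minAreaRect(w);b=cv2.boxPoints(r);e=[b[1]-b[0],b[2]-b[1]];L=max(e,key=np.linalg.norm)
        M=cv2.moments(k);cen.setdefault(s,[]).append((M['m10']/M['m00'],M['m01']/M['m00']))
        print(n,s,np.round(r[0],4),np.round(r[1],3),'ang',round(np.degrees(np.arctan2(L[1],L[0]))%180,1))
for s in S: print(s,*[np.round(x,4) for x in tri([d['scene'],d['side']],cen[s])])
# crop px -> side px ; hearth corners & prop top
f=lambda x,y:(240+(x+.5)/4-.5,120+(y+.5)/4-.5)
c=d['side']
H=plane(c,[f(105,437),f(600,437),f(576,133),f(130,135)],.046);print(np.round(H,4),H.mean(0))
Sh=plane(c,[f(152,314),f(540,312),f(523,73),f(177,72)],.132);print(np.round(Sh,4),Sh.mean(0))
for z in(.092,.098,.103):print(z,np.round(plane(c,[f(452,372),f(518,372)],z),4).tolist())
E
```

```text
scene A [ 0.4595 -0.3885] [0.041 0.087] ang 160.9
scene B [ 0.5899 -0.3571] [0.089 0.04 ] ang 16.4
scene C [ 0.4383 -0.1915] [0.089 0.04 ] ang 14.2
scene W [ 0.5697 -0.2053] [0.117 0.045] ang 3.9
side A [ 0.4564 -0.3924] [0.039 0.087] ang 160.9
side B [ 0.5867 -0.3604] [0.087 0.04 ] ang 15.7
side C [ 0.4348 -0.1945] [0.088 0.04 ] ang 14.3
side W [ 0.5667 -0.2053] [0.12  0.045] ang 5.2
A [ 0.4575 -0.3909  0.0038] [0.0006 0.0006]
B [ 0.588  -0.359   0.0035] [0.0011 0.0011]
C [ 0.4362 -0.1929  0.0037] [0.0014 0.0014]
W [ 0.5702 -0.2055  0.0051] [0.002 0.002]
[[ 0.3238  0.0544  0.046 ]
 [ 0.6766 -0.0039  0.046 ]
 [ 0.7359  0.3561  0.046 ]
 [ 0.3709  0.4153  0.046 ]] [0.52679684 0.20548893 0.046     ]
[[0.367  0.0839 0.132 ]
 [0.6384 0.0407 0.132 ]
 [0.6828 0.3273 0.132 ]
 [0.4122 0.375  0.132 ]] [0.52511386 0.20672988 0.132     ]
0.092 [[0.5742, 0.0322, 0.092], [0.6206, 0.0245, 0.092]]
0.098 [[0.573, 0.0257, 0.098], [0.6192, 0.018, 0.098]]
0.103 [[0.572, 0.0202, 0.103], [0.618, 0.0126, 0.103]]
```

Emit:
{"method": "step_arm", "body": {
  "targets": [
    [1,[4.8,-2.6,0],0],
    [1,[4.8,-2.6,0],0],
    [1,[4.8,-2.6,0],0],
    [1,[4.8,-2.6,0],0],
    [1,[4.8,-2.6,0],0]
  ]
}}

```text
clock: 0.78
tcp_pos: [0.4344, -0.3368, 0.2422]
eef_rot: [[0.898, 0.441, -0.0], [0.441, -0.898, 0.0], [-0.0, -0.0, -1.0]]
contact_force: [1.2, -0.2, 0.4]
gripper_width: 0.0852
gripper_force: 0.0
```

Emit:
{"method": "step_arm", "body": {
  "targets": [
    [1,[4.8,-2.6,0],0],
    [1,[4.8,-2.6,0],0],
    [1,[0,0,0],0.186],
    [1,[0,0,0],0.186],
    [1,[0,0,0],0.186]
  ]
}}

```text
clock: 1.4
tcp_pos: [0.4968, -0.2491, 0.242]
eef_rot: [[0.994, -0.107, -0.001], [-0.107, -0.994, 0.0], [-0.001, -0.0, -1.0]]
contact_force: [0.5, 0.3, -0.6]
gripper_width: 0.0852
gripper_force: 0.0
```

Emit:
{"method": "step_arm", "body": {
  "targets": [
    [1,[0,0,0],0.186],
    [1,[0,0,0],0.186],
    [1,[0,0,0],0.186],
    [1,[0,0,0],0.186],
    [1,[0,0,0],0.186]
  ]
}}

```text
clock: 2.02
tcp_pos: [0.4968, -0.2492, 0.242]
eef_rot: [[0.509, -0.861, -0.0], [-0.861, -0.509, 0.0], [-0.0, 0.0, -1.0]]
contact_force: [0.1, -0.3, -0.7]
gripper_width: 0.085
gripper_force: 0.0
```

Emit:
{"method": "step_arm", "body": {
  "targets": [
    [1,[0,0,0],0.186],
    [1,[0,0,0],0.186],
    [1,[0,0,0],0.186],
    [1,[0,0,0],0.186],
    [1,[0,0,0],0]
  ]
}}

```text
clock: 2.65
tcp_pos: [0.4969, -0.2491, 0.242]
eef_rot: [[-0.202, -0.979, -0.001], [-0.979, 0.202, 0.0], [0.0, 0.001, -1.0]]
contact_force: [-1.2, -0.6, -0.4]
gripper_width: 0.0853
gripper_force: 0.0
```

```bash
cat >> h.py <<'E'
def st():
    from station import state
    s=state();R=np.array(s['eef_rot']);print('t',round(s['clock'],2),'tcp',np.round(s['tcp_pos'],4),'xang',round(np.degrees(np.arctan2(R[1,0],R[0,0])),2),'w',round(s['gripper_width'],4),'gf',np.round(s['gripper_force'],1),'F',np.round(s['contact_force'],2),'q7',np.round(s['joint_pos'],2)[[0,6]],'tilt',np.round(R[:,2],4));return s
def snap(tag,names=('wrist',)):
    from station import camera
    d={n:camera(n) for n in names};pickle.dump(d,open(tag+'.pkl','wb'))
    for n in names: cv2.imwrite(f'pics/{tag}_{n}.png',d[n]['pixels'][:,:,::-1])
    return d
def mv(s,goal):
    R=np.array(s['eef_rot']);return np.round((R.T@(np.array(goal)-s['tcp_pos']))*100,2)
E
python3 -c "
from h import *
st();snap('w1')"
```

```text
t 2.65 tcp [ 0.4969 -0.2491  0.242 ] xang -101.63 w 0.0853 gf 0.0 F [-1.16 -0.55 -0.4 ] q7 [ 0.26 -2.82] tilt [-6.e-04  0.e+00 -1.e+00]
```

View pics/w1_wrist.png

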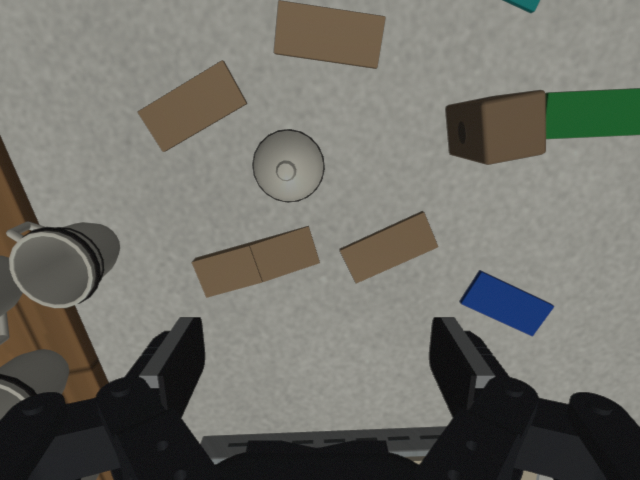

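The wrist view shows strip A (330,34), B (193,106) and C (389,247), with the wedge at (256,262) and its seam at x≈257. The lid is at (288,166). The blue (507,302), green and turquoise decoys stay alone. Next I'll crop the wedge closely to find its thin end.

```bash
python3 - <<'E'
from h import *
c=pickle.load(open('w1.pkl','rb'))['wrist'];d=pickle.load(open('v0.pkl','rb'))
for k in blobs(c,(5,50,40),(22,170,200),800,8000):
    w=plane(c,k.reshape(-1,2),.007)[:,:2].astype(np.float32)
    r=cv2.minAreaRect(w);b=cv2.boxPoints(r);L=max([b[1]-b[0],b[2]-b[1]],key=np.linalg.norm)
    print(np.round(k.reshape(-1,2).mean(0)),np.round(r[0],4),np.round(r[1],3),round(np.degrees(np.arctan2(L[1],L[0]))%180,1))
a=cv2.resize(c['pixels'][205:315,180:335,::-1],None,fx=5,fy=5,interpolation=2)
b=cv2.resize(d['side']['pixels'][270:320,335:400,::-1],None,fx=5,fy=5,interpolation=2)
e=cv2.resize(d['scene']['pixels'][240:290,235:300,::-1],None,fx=5,fy=5,interpolation=2)
o=np.zeros((600,800,3),np.uint8);a=a[:,:775];o[:340,:775]=a[100:440];o[345:595,:325]=b;o[345:595,330:655]=e;cv2.imwrite('pics/c2.png',cv2.convertScaleAbs(o,alpha=1.6))
E
```

```text
[ 54. 349.] [ 0.8036 -0.1523] [0.116 0.125] 130.3
[256. 261.] [ 0.5691 -0.2061] [0.123 0.044] 4.7
[389. 247.] [ 0.4364 -0.1946] [0.089 0.041] 14.3
[ 10. 202.] [ 0.7757 -0.3097] [0.115 0.035] 64.4
[498. 127.] [ 0.3243 -0.286 ] [0.058 0.086] 179.1
[193. 106.] [ 0.588  -0.3601] [0.09 0.04] 16.4
[328.  34.] [ 0.4579 -0.392 ] [0.04 0.09] 160.8
```

View pics/c2.png

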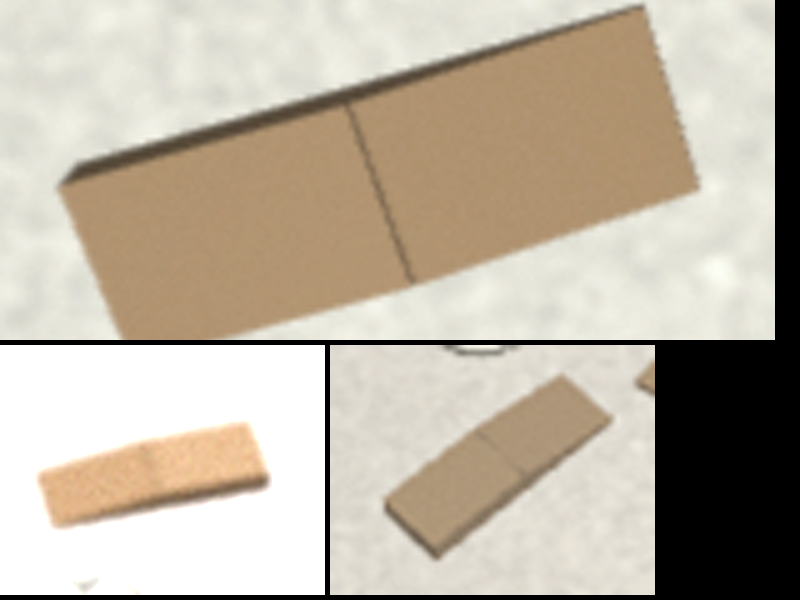

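The side face narrows to the right in the wrist crop, which is world -x, so the thin end points to -x and the tail to +x. Next I'll look at the prop from the -y side with the wrist camera.

Emit:
{"method": "step_arm", "body": {
  "targets": [
    [1,[0,0,0],-0.18],
    [1,[0,0,0],-0.18],
    [1,[-4.6,-2.8,0],0],
    [1,[-4.6,-2.8,0],0],
    [1,[-4.6,-2.8,0],0]
  ]
}}

```text
clock: 3.32
tcp_pos: [0.559, -0.0988, 0.2424]
eef_rot: [[0.159, -0.987, 0.0], [-0.987, -0.159, 0.0], [-0.0, -0.0, -1.0]]
contact_force: [1.2, -0.5, -0.0]
gripper_width: 0.0853
gripper_force: 0.0
```

```bash
python3 -c "
from h import *
st();snap('w2')"
```

```text
t 3.33 tcp [ 0.559  -0.0988  0.2424] xang -80.87 w 0.0853 gf 0.0 F [ 1.17 -0.45 -0.03] q7 [ 0.06 -2.8 ] tilt [ 3.e-04  1.e-04 -1.e+00]
```

Emit:
{"method": "step_arm", "body": {
  "targets": [
    [1,[-4.6,-2.8,0],0],
    [1,[-4.6,-2.8,0],0],
    [1,[-2.0,0,0],0],
    [1,[0,0,0],0]
  ]
}}

```text
clock: 3.88
tcp_pos: [0.5963, 0.0217, 0.2417]
eef_rot: [[0.162, -0.987, -0.001], [-0.987, -0.162, 0.0], [-0.0, 0.001, -1.0]]
contact_force: [0.3, -0.5, -0.3]
gripper_width: 0.0853
gripper_force: 0.0
```

```bash
python3 -c "
from h import *
st();e=snap('w3');a=pickle.load(open('w2.pkl','rb'))
o=np.hstack([cv2.resize(x['wrist']['pixels'][:,:,::-1],(400,300)) for x in(a,e)])
o=np.vstack([o,o*0]);z=cv2.convertScaleAbs(e['wrist']['pixels'][150:350,180:460,::-1],alpha=1.5)
print(o.shape)
cv2.imwrite('pics/c3.png',o[:300]);
"
```

```text
t 3.88 tcp [0.5963 0.0217 0.2417] xang -80.67 w 0.0853 gf 0.0 F [ 0.35 -0.49 -0.25] q7 [-0.31 -2.87] tilt [-1.2e-03  1.0e-04 -1.0e+00]
(600, 800, 3)
```

View pics/c3.png

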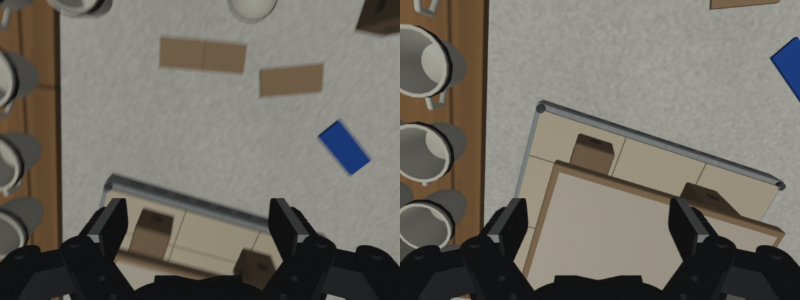

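```bash
python3 -c "
from h import *
a=pickle.load(open('w2.pkl','rb'))['wrist'];e=pickle.load(open('w3.pkl','rb'))['wrist']
f=lambda c,u,v:cv2.convertScaleAbs(cv2.resize(c['pixels'][v:v+100,u:u+100,::-1],None,fx=4,fy=4,interpolation=2),alpha=1.5)
cv2.imwrite('pics/c4.png',np.hstack([f(a,200,320),f(e,260,195)]))
"
```

```text
(no output)
```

View pics/c4.png

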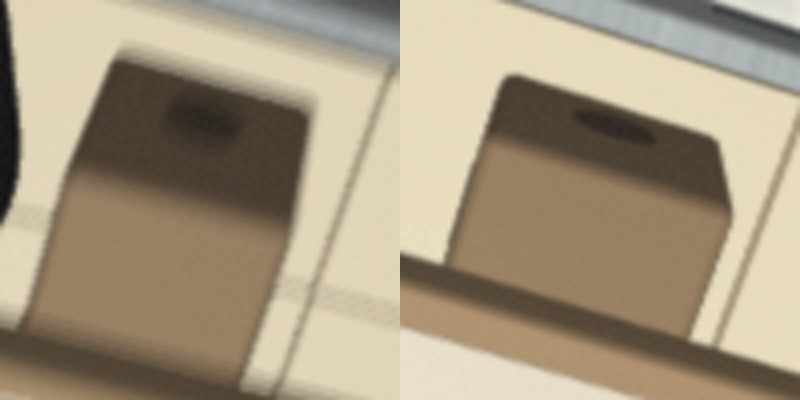

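In the w3 crop the prop's top front corners are at full-image (282,228.7) and (342.5,248.7). The shelf's lower edge meets the prop's sides at about (271,261) and (332.5,280).

```bash
python3 - <<'E'
from h import *
e=pickle.load(open('w3.pkl','rb'))['wrist'];a=pickle.load(open('w2.pkl','rb'))['wrist'];d=pickle.load(open('v0.pkl','rb'));s=d['side']
f=lambda x,y:(240+(x+.5)/4-.5,120+(y+.5)/4-.5)
g=lambda x,y,u=260,v=195:(u+(x+.5)/4-.5,v+(y+.5)/4-.5)
for n,p,q,r in(('+x',g(88,135),f(518,372),g(72,172,200,320)),('-x',g(330,215),f(452,372),g(292,222,200,320))):
    print(n,*[np.round(x,4) for x in tri([e,s],[p,q])],'w2',*[np.round(x,4) for x in tri([e,a],[p,r])],'all',np.round(tri([e,a,s],[p,r,q])[0],4))
b=plane(e,[g(105,75),g(318,140)],.046);print('prop foot',np.round(b,4), np.linalg.norm(b[1]-b[0]))
for z in (.092,.094,.096,.098):
    t=plane(e,[g(88,135),g(330,215)],z);print(z,np.round(t,4).tolist(),np.linalg.norm(t[1]-t[0]).round(4),'side',np.round(plane(s,[f(518,372),f(452,372)],z),4).tolist())
sh=plane(e,[g(45,263),g(290,340)],.118);print('shelf edge',np.round(sh,4))
k=plane(e,[(432,80),(432,80)],0)
# base corners hearth/skirt in w3
H=plane(e,[(140*1.6,103*1.6),(382*1.6,186*1.6)],.046);print('skirt',np.round(H,4),np.linalg.norm(H[1]-H[0]),np.degrees(np.arctan2(*(H[0]-H[1])[[1,0]])))
w=pickle.load(open('w1.pkl','rb'))['wrist'];print('lid',plane(w,[(288,166)],.02).round(3))
E
```

```text
+x [0.6214 0.0234 0.0928] [0.001 0.001] w2 [0.6217 0.0206 0.102 ] [0.0003 0.0003] all [0.6217 0.0236 0.0945]
-x [0.5745 0.0317 0.0923] [0.0004 0.0004] w2 [0.5756 0.0303 0.0957] [0.0003 0.0003] all [0.575  0.0318 0.0926]
prop foot [[0.6227 0.0228 0.046 ]
 [0.5749 0.0297 0.046 ]] 0.04831578586004813
0.092 [[0.6224, 0.0234, 0.092], [0.5749, 0.0316, 0.092]] 0.0483 side [[0.6206, 0.0245, 0.092], [0.5742, 0.0322, 0.092]]
0.094 [[0.6224, 0.0228, 0.094], [0.5751, 0.031, 0.094]] 0.0479 side [[0.6201, 0.0223, 0.094], [0.5738, 0.03, 0.094]]
0.096 [[0.6223, 0.0222, 0.096], [0.5754, 0.0303, 0.096]] 0.0476 side [[0.6197, 0.0202, 0.096], [0.5734, 0.0279, 0.096]]
0.098 [[0.6222, 0.0216, 0.098], [0.5756, 0.0297, 0.098]] 0.0473 side [[0.6192, 0.018, 0.098], [0.573, 0.0257, 0.098]]
shelf edge [[0.6256 0.04   0.118 ]
 [0.5808 0.0475 0.118 ]]
skirt [[ 0.6789 -0.0098  0.046 ]
 [ 0.315   0.0533  0.046 ]] 0.36936674424274163 -9.832261640661656
lid [[ 0.515 -0.294  0.02 ]]
```

Prop top is at z ≈ 0.094, so the gap is about 24 mm and two strips are needed. The prop centre is ≈ (0.602, 0.051) with yaw ≈ -9.6°. Strip C goes first.

Emit:
{"method": "step_arm", "body": {
  "targets": [
    [0.65,[6,0,0],0],
    [0.65,[6,0,0],0],
    [0.65,[6,0,0],-0.184],
    [0.65,[0,0,0],-0.184],
    [0.65,[0,0,0],-0.184]
  ]
}}

```text
clock: 4.55
tcp_pos: [0.6232, -0.1629, 0.2423]
eef_rot: [[0.652, -0.759, -0.0], [-0.759, -0.652, -0.001], [0.001, 0.001, -1.0]]
contact_force: [-0.4, 0.6, 0.3]
gripper_width: 0.0556
gripper_force: 0.0
```

Emit:
{"method": "step_arm", "body": {
  "targets": [
    [0.65,[0,0,1],-0.184],
    [0.65,[0,0,1],-0.184],
    [0.65,[0,0,1],-0.184],
    [0.65,[0,0,1],-0.184],
    [0.65,[0,0,1],-0.184]
  ]
}}

```text
clock: 5.18
tcp_pos: [0.6235, -0.1616, 0.1924]
eef_rot: [[0.998, 0.061, 0.0], [0.061, -0.998, -0.001], [0.0, 0.001, -1.0]]
contact_force: [-0.3, -0.3, -0.6]
gripper_width: 0.0558
gripper_force: 0.0
```

Emit:
{"method": "step_arm", "body": {
  "targets": [
    [0.65,[0,0,2],-0.184],
    [0.65,[0,0,2],0],
    [0.65,[0,0,0],0]
  ]
}}

```text
clock: 5.55
tcp_pos: [0.6227, -0.161, 0.1512]
eef_rot: [[0.972, 0.236, -0.003], [0.236, -0.972, 0.0], [-0.003, -0.001, -1.0]]
contact_force: [0.4, -0.1, 0.4]
gripper_width: 0.056
gripper_force: 0.0
```

```bash
python3 -c "
from h import *
s=st();print(mv(s,[.4023,-.2021,.06]))"
```

```text
t 5.55 tcp [ 0.6227 -0.161   0.1512] xang 13.67 w 0.056 gf 0.0 F [ 0.38 -0.09  0.36] q7 [ 0.26 -1.16] tilt [-2.7e-03  1.0e-04 -1.0e+00]
[-22.36  -1.21   9.18]
```

Emit:
{"method": "step_arm", "body": {
  "targets": [
    [0.65,[-5.59,-0.3,0],-0.011],
    [0.65,[-5.59,-0.3,0],0],
    [0.65,[-5.59,-0.3,2],0],
    [0.65,[-5.59,-0.3,2],0],
    [0.65,[0,0,4.5],0]
  ]
}}

```text
clock: 6.18
tcp_pos: [0.4017, -0.2051, 0.0693]
eef_rot: [[0.97, 0.244, 0.003], [0.244, -0.97, -0.003], [0.002, 0.004, -1.0]]
contact_force: [2.7, -0.4, 0.2]
gripper_width: 0.0556
gripper_force: 0.0
```

Emit:
{"method": "step_arm", "body": {
  "targets": [
    [0.65,[0,0,1.5],0],
    [0.65,[0,0,0.5],0],
    [0.65,[0,0,0],0]
  ]
}}

```text
clock: 6.55
tcp_pos: [0.4052, -0.2027, 0.0479]
eef_rot: [[0.969, 0.249, 0.001], [0.249, -0.969, -0.001], [0.001, 0.001, -1.0]]
contact_force: [0.6, 0.1, 0.7]
gripper_width: 0.0555
gripper_force: 0.0
```

```bash
python3 -c "
from h import *
s=st();print(mv(s,[.4023,-.2021,.015]));snap('w4',('wrist','side'))"
```

```text
t 6.55 tcp [ 0.4052 -0.2027  0.0479] xang 14.4 w 0.0555 gf 0.0 F [0.62 0.08 0.7 ] q7 [ 0.45 -0.99] tilt [ 1.e-03 -6.e-04 -1.e+00]
[-0.27 -0.13  3.29]
```

View pics/w4_wrist.png

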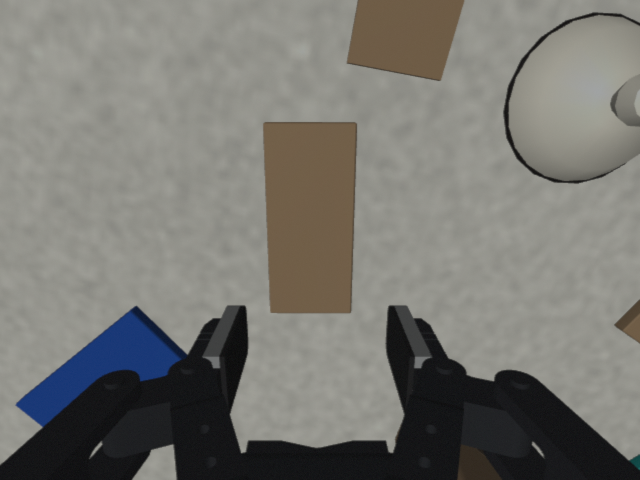

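The wrist view shows strip C at x 264-356, y 122-313, square to the jaws, whose centre is at x≈316. The blue decoy lies left of the fingers. I'll work out the strip's exact offset and then descend.

```bash
cat >> h.py <<'E'
def rects(c,z=.007,amin=2000,amax=60000):
    o=[]
    for k in blobs(c,(5,50,40),(22,170,200),amin,amax):
        w=plane(c,k.reshape(-1,2),z)[:,:2].astype(np.float32)
        r=cv2.minAreaRect(w);b=cv2.boxPoints(r);L=max([b[1]-b[0],b[2]-b[1]],key=np.linalg.norm)
        o.append((np.array(r[0]),np.degrees(np.arctan2(L[1],L[0]))%180));print(np.round(k.reshape(-1,2).mean(0)),np.round(r[0],4),np.round(r[1],4),'ang',round(o[-1][1],1))
    return o
E
python3 -c "
from h import *
from station import state
s=state();c=pickle.load(open('w4.pkl','rb'))['wrist']
for p,a in rects(c):
  if p[0]<.5 and abs(a-14)<5: g=p-.035*np.array([np.cos(np.radians(a)),np.sin(np.radians(a))]);print(g,mv(s,[*g,.0479]))
# finger tip heights: left pad tip px
"
```

```text
[310. 215.] [ 0.4363 -0.1939] [0.0897 0.0398] ang 14.3
[405.  34.] [ 0.522  -0.2108] [0.0294 0.0407] ang 94.9
[ 0.40235674 -0.20248373] [-0.29 -0.07  0.03]
```

Emit:
{"method": "step_arm", "body": {
  "targets": [
    [0.6,[-0.3,-0.07,1.5],0],
    [0.6,[0,0,1.2],0],
    [0.6,[0,0,0.3],0],
    [0.6,[0,0,0],0]
  ]
}}

```text
clock: 7.15
tcp_pos: [0.4018, -0.2021, 0.0173]
eef_rot: [[0.968, 0.249, -0.0], [0.249, -0.968, 0.0], [-0.0, -0.0, -1.0]]
contact_force: [-0.2, 0.2, 0.3]
gripper_width: 0.051
gripper_force: 0.0
```

Emit:
{"method": "step_arm", "body": {
  "targets": [
    [0.6,[0,0,0.2],0],
    [0.6,[0,0,0],0]
  ]
}}

```text
clock: 7.4
tcp_pos: [0.4018, -0.2021, 0.0154]
eef_rot: [[0.968, 0.249, 0.0], [0.249, -0.968, -0.0], [0.0, 0.0, -1.0]]
contact_force: [-0.1, 0.1, -0.4]
gripper_width: 0.0512
gripper_force: 0.0
```

Emit:
{"method": "step_arm", "body": {
  "targets": [
    [0.6,[0,0,0.2],0],
    [0.6,[0,0,0],0]
  ]
}}

```text
clock: 7.65
tcp_pos: [0.4016, -0.2021, 0.0132]
eef_rot: [[0.968, 0.249, -0.0], [0.249, -0.968, 0.0], [-0.0, -0.0, -1.0]]
contact_force: [-0.4, 0.1, -0.3]
gripper_width: 0.051
gripper_force: 0.0
```

Emit:
{"method": "step_arm", "body": {
  "targets": [
    [0.6,[0,0,0.2],0],
    [0.6,[0,0,0],0]
  ]
}}

```text
clock: 7.9
tcp_pos: [0.4016, -0.202, 0.0111]
eef_rot: [[0.968, 0.249, -0.0], [0.249, -0.968, 0.0], [-0.0, -0.0, -1.0]]
contact_force: [-0.6, -0.1, -0.1]
gripper_width: 0.0515
gripper_force: 0.0
```

Emit:
{"method": "step_arm", "body": {
  "targets": [
    [0.6,[0,0,0.15],0],
    [0.6,[0,0,0],0]
  ]
}}

```text
clock: 8.15
tcp_pos: [0.4016, -0.202, 0.0097]
eef_rot: [[0.968, 0.249, -0.0], [0.249, -0.968, 0.0], [-0.0, -0.0, -1.0]]
contact_force: [-1.0, 0.1, -0.1]
gripper_width: 0.0509
gripper_force: 0.0
```

Emit:
{"method": "step_arm", "body": {
  "targets": [
    [0.6,[0,0,0.15],0],
    [0.6,[0,0,0],0]
  ]
}}

```text
clock: 8.4
tcp_pos: [0.4016, -0.2021, 0.0082]
eef_rot: [[0.968, 0.249, -0.0], [0.249, -0.968, 0.0], [-0.0, -0.0, -1.0]]
contact_force: [-0.5, 0.3, 0.3]
gripper_width: 0.0512
gripper_force: 0.0
```

Emit:
{"method": "step_arm", "body": {
  "targets": [
    [0.3,[0,0,0],0],
    [0.3,[0,0,0],0],
    [0.3,[0,0,0],0]
  ],
  "squeeze": 40
}}

```text
clock: 8.78
tcp_pos: [0.403, -0.2028, 0.0097]
eef_rot: [[0.969, 0.249, 0.003], [0.249, -0.969, -0.002], [0.003, 0.002, -1.0]]
contact_force: [-1.5, -0.0, 19.5]
gripper_width: 0.0388
gripper_force: 46.2
```

Emit:
{"method": "step_arm", "body": {
  "targets": [
    [0.3,[0,0,-1],0],
    [0.3,[0,0,-4],0],
    [0.3,[0,0,-6],0],
    [0.3,[4,0,-3],-0.165],
    [0.3,[4,0,0],-0.165]
  ]
}}

```text
clock: 9.4
tcp_pos: [0.479, -0.1768, 0.1516]
eef_rot: [[0.834, 0.552, 0.005], [0.552, -0.834, -0.003], [0.003, 0.005, -1.0]]
contact_force: [0.1, 0.2, -1.8]
gripper_width: 0.039
gripper_force: 40.7
```

Emit:
{"method": "step_arm", "body": {
  "targets": [
    [0.3,[4,0,0],-0.165],
    [0.3,[4,0,0],-0.165],
    [0.3,[4,0,0],-0.165],
    [0.3,[0,0,0],-0.165],
    [0.3,[0,0,0],-0.165]
  ]
}}

```text
clock: 10.02
tcp_pos: [0.564, -0.0945, 0.1481]
eef_rot: [[0.157, 0.988, -0.001], [0.988, -0.157, 0.0], [-0.0, -0.001, -1.0]]
contact_force: [-0.6, -0.5, -0.9]
gripper_width: 0.0386
gripper_force: 40.7
```

```bash
python3 -c "
from h import *
s=st();print(mv(s,[.584,-.056,.108]))"
```

```text
t 10.03 tcp [ 0.564  -0.0945  0.1481] xang 80.99 w 0.0386 gf 40.7 F [-0.59 -0.48 -0.9 ] q7 [ 0.39 -0.3 ] tilt [-0.0012  0.     -1.    ]
[4.12 1.38 4.  ]
```

Emit:
{"method": "step_arm", "body": {
  "targets": [
    [0.3,[2,1.38,2],0.01],
    [0.3,[2,0,2],0],
    [0.3,[0,0,0],0],
    [0.3,[0,0,0],0]
  ]
}}

```text
clock: 10.52
tcp_pos: [0.5844, -0.0589, 0.1088]
eef_rot: [[0.173, 0.985, -0.0], [0.985, -0.173, -0.001], [-0.001, -0.0, -1.0]]
contact_force: [0.6, -1.2, -1.1]
gripper_width: 0.0388
gripper_force: 40.7
```

```bash
python3 -c "
from h import *
s=st();print(mv(s,[.5948,.0084,.108]));d=snap('w5',('wrist','side'))
o=cv2.resize(d['side']['pixels'][150:280,270:430,::-1],(640,520),interpolation=2)
cv2.imwrite('pics/c5.png',cv2.resize(d['wrist']['pixels'][:,:,::-1],(640,480)))
cv2.imwrite('pics/c6.png',np.hstack([o,np.zeros((520,0,3),np.uint8)]))
b=cv2.resize(d['wrist']['pixels'][100:480,140:500,::-1],(400,420));o=cv2.resize(o,(400,325));z=np.zeros((420,800,3),np.uint8);z[:,:400]=b;z[:325,400:]=o;cv2.imwrite('pics/c7.png',cv2.convertScaleAbs(z,alpha=1.4))"
```

```text
t 10.53 tcp [ 0.5844 -0.0589  0.1088] xang 80.01 w 0.0388 gf 40.7 F [ 0.58 -1.15 -1.12] q7 [ 0.3 -0.4] tilt [-2.e-04 -8.e-04 -1.e+00]
[ 6.81 -0.14  0.07]
```

View pics/c7.png

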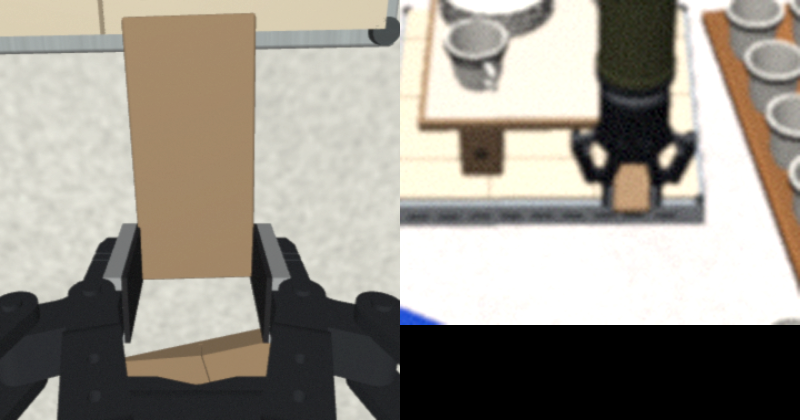

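Strip C is held squarely. Its front corners are at crop (124,18)/(255,13) and its rear corners at (142,279)/(251,276). Before inserting I'll check its pitch and height from these corners.

```bash
python3 - <<'E'
from h import *
from station import state
s=state();c=pickle.load(open('w5.pkl','rb'))['wrist'];R=np.array(s['eef_rot']);t=np.array(s['tcp_pos'])
P=[(124,18),(255,13),(142,279),(251,276)];P=[(140+x/400*360,100+y/420*380) for x,y in P]
for p,(x,y) in zip(P,[(.08,-.02),(.08,.02),(-.01,-.02),(-.01,.02)]):
    print(np.round(p,1),[np.round(proj(c,t+R@[x,y,z]),1).tolist() for z in(-.004,.0027,.009)])
for i,j in((0,1),(2,3)):
    for z in(-.008,-.002,.0027,.009): 
        q=plane(c,[P[i],P[j]],t[2]-z);print(i,z,np.linalg.norm(q[0]-q[1]).round(4),np.round((R.T@(q.mean(0)-t)),4))
E
```

```text
[251.6 116.3] [[251.0, 107.9], [254.3, 108.4], [257.1, 108.8]]
[369.5 111.8] [[380.1, 107.9], [376.9, 108.4], [374.3, 108.9]]
[267.8 352.4] [[263.1, 358.2], [265.3, 348.4], [267.2, 339.8]]
[365.9 349.7] [[368.2, 358.4], [366.1, 348.5], [364.3, 339.9]]
0 -0.008 0.0356 [ 0.0782 -0.0015 -0.0081]
0 -0.002 0.0373 [ 0.0782 -0.0016 -0.0021]
0 0.0027 0.0386 [ 0.0783 -0.0017  0.0026]
0 0.009 0.0404 [ 0.0783 -0.0018  0.0089]
2 -0.008 0.036 [-0.0042  0.0004 -0.008 ]
2 -0.002 0.0377 [-0.0081  0.0004 -0.002 ]
2 0.0027 0.0391 [-0.0112  0.0004  0.0027]
2 0.009 0.0409 [-0.0153  0.0004  0.009 ]
```

Emit:
{"method": "step_arm", "body": {
  "targets": [
    [0.3,[2.2,0,0],0],
    [0.3,[2.3,0,0],0],
    [0.3,[2.3,0,0],0],
    [0.3,[0,0,0],0],
    [0.3,[0,0,0],0]
  ]
}}

```text
clock: 11.25
tcp_pos: [0.5963, 0.0073, 0.1086]
eef_rot: [[0.174, 0.985, 0.0], [0.985, -0.174, -0.001], [-0.001, 0.0, -1.0]]
contact_force: [-0.4, -0.1, -0.9]
gripper_width: 0.0385
gripper_force: 40.7
```

Emit:
{"method": "step_arm", "body": {
  "targets": [
    [0.3,[0,0,0.2],0],
    [0.3,[0,0,0],0]
  ]
}}

```text
clock: 11.5
tcp_pos: [0.5961, 0.0079, 0.1061]
eef_rot: [[0.174, 0.985, -0.0], [0.985, -0.174, -0.0], [-0.0, -0.0, -1.0]]
contact_force: [-0.6, 0.4, -0.8]
gripper_width: 0.0387
gripper_force: 40.7
```

Emit:
{"method": "step_arm", "body": {
  "targets": [
    [0.3,[0,0,0.15],0],
    [0.3,[0,0,0],0]
  ]
}}

```text
clock: 11.75
tcp_pos: [0.5963, 0.0088, 0.1047]
eef_rot: [[0.173, 0.985, -0.0], [0.985, -0.173, -0.0], [-0.0, -0.0, -1.0]]
contact_force: [-0.9, 0.0, -0.5]
gripper_width: 0.0386
gripper_force: 40.7
```

Emit:
{"method": "step_arm", "body": {
  "targets": [
    [0.3,[0,0,0.15],0],
    [0.3,[0,0,0],0]
  ]
}}

```text
clock: 12.0
tcp_pos: [0.5964, 0.0088, 0.104]
eef_rot: [[0.173, 0.985, 0.001], [0.985, -0.173, -0.0], [-0.0, 0.001, -1.0]]
contact_force: [-2.5, -0.5, 7.1]
gripper_width: 0.0385
gripper_force: 41.4
```

Emit:
{"method": "step_arm", "body": {
  "targets": [
    [0.3,[0,0,0.1],0],
    [0.3,[0,0,0],0]
  ]
}}

```text
clock: 12.25
tcp_pos: [0.5964, 0.0089, 0.1036]
eef_rot: [[0.173, 0.985, 0.001], [0.985, -0.173, -0.001], [-0.0, 0.001, -1.0]]
contact_force: [-4.3, -1.3, 12.0]
gripper_width: 0.0386
gripper_force: 42.1
```

Emit:
{"method": "step_arm", "body": {
  "targets": [
    [0.3,[0,0,0.1],0],
    [0.3,[0,0,0],0]
  ]
}}

```text
clock: 12.5
tcp_pos: [0.5964, 0.0089, 0.103]
eef_rot: [[0.173, 0.985, 0.001], [0.985, -0.173, -0.001], [-0.001, 0.001, -1.0]]
contact_force: [-4.4, -1.3, 14.5]
gripper_width: 0.0385
gripper_force: 42.6
```

Emit:
{"method": "step_arm", "body": {
  "targets": [
    [0.3,[0,0,-0.25],0],
    [0.6,[0,0,0],0],
    [0.65,[0,0,0],0],
    [0.65,[0,0,0],0]
  ]
}}

```text
clock: 13.0
tcp_pos: [0.5963, 0.009, 0.1035]
eef_rot: [[0.173, 0.985, -0.0], [0.985, -0.173, 0.0], [0.0, -0.0, -1.0]]
contact_force: [-0.0, -0.3, -0.2]
gripper_width: 0.0555
gripper_force: 0.0
```

Emit:
{"method": "step_arm", "body": {
  "targets": [
    [0.65,[0,0,-1],0],
    [0.65,[0,0,-2],0],
    [0.65,[-3,0,-3],0],
    [0.65,[-3,0,-2],0],
    [0.65,[0,0,0],0]
  ]
}}

```text
clock: 13.62
tcp_pos: [0.5866, -0.0533, 0.1859]
eef_rot: [[0.178, 0.984, 0.003], [0.984, -0.178, -0.002], [-0.001, 0.004, -1.0]]
contact_force: [-0.1, -0.1, -0.1]
gripper_width: 0.0557
gripper_force: 0.0
```

```bash
python3 - <<'E'
from h import *
s=st();c=snap('w6')['wrist']
rects(c,.1015,1000)
print(mv(s,[.554,-.370,.15]))
E
```

```text
t 13.62 tcp [ 0.5866 -0.0533  0.1859] xang 79.77 w 0.0557 gf 0.0 F [-0.14 -0.14 -0.09] q7 [ 0.31 -0.37] tilt [ 0.0032 -0.002  -1.    ]
[327. 375.] [ 0.5782 -0.1379] [0.0829 0.0343] ang 4.5
[575. 197.] [ 0.7445 -0.0714] [0.058  0.2561] ang 90.0
[220.  76.] [0.5557 0.0365] [0.076  0.2246] ang 176.9
[-31.74   2.4    3.65]
```

Emit:
{"method": "step_arm", "body": {
  "targets": [
    [0.65,[-6,0.4,0],0],
    [0.65,[-6,0.5,0],0],
    [0.65,[-6,0.5,0],0],
    [0.65,[-6,0.5,0],0],
    [0.65,[-6,0.5,0],0]
  ]
}}

```text
clock: 14.3
tcp_pos: [0.5581, -0.3499, 0.1833]
eef_rot: [[0.171, 0.985, 0.0], [0.985, -0.171, 0.001], [0.001, -0.0, -1.0]]
contact_force: [2.0, 0.4, 0.3]
gripper_width: 0.0554
gripper_force: 0.0
```

Emit:
{"method": "step_arm", "body": {
  "targets": [
    [0.65,[-1.7,0,0],0.184],
    [0.65,[0,0,2],0.184],
    [0.65,[0,0,2],0.184],
    [0.65,[0,0,2],0.184],
    [0.65,[0,0,2],0.184]
  ]
}}

```text
clock: 14.92
tcp_pos: [0.5554, -0.3646, 0.1025]
eef_rot: [[0.89, 0.455, -0.0], [0.455, -0.89, 0.002], [0.0, -0.002, -1.0]]
contact_force: [-0.3, 0.1, -1.1]
gripper_width: 0.0555
gripper_force: 0.0
```

Emit:
{"method": "step_arm", "body": {
  "targets": [
    [0.65,[0,0,2],0.184],
    [0.65,[0,0,1],0],
    [0.65,[0,0,0],0]
  ]
}}

```text
clock: 15.3
tcp_pos: [0.5548, -0.3653, 0.0729]
eef_rot: [[0.956, 0.294, -0.001], [0.294, -0.956, 0.001], [-0.001, -0.002, -1.0]]
contact_force: [0.1, -0.6, 0.1]
gripper_width: 0.0556
gripper_force: 0.0
```

```bash
python3 - <<'E'
from h import *
s=st();c=snap('w7')['wrist']
for p,a in rects(c,.007,1500):
    g=p-.035*np.array([np.cos(np.radians(a)),np.sin(np.radians(a))]);print(g,mv(s,[*g,.0479]))
E
```

```text
t 15.3 tcp [ 0.5548 -0.3653  0.0729] xang 17.07 w 0.0556 gf 0.0 F [ 0.14 -0.56  0.1 ] q7 [ 0.59 -0.79] tilt [-0.0013  0.0013 -1.    ]
[314. 407.] [ 0.4638 -0.3935] [0.0417 0.0818] ang 160.8
[322. 202.] [ 0.5882 -0.3603] [0.0899 0.0398] ang 16.3
[ 31. 149.] [ 0.5694 -0.2151] [0.1191 0.0326] ang 3.0
[ 0.49682943 -0.4049719 ] [-6.71  2.09  2.5 ]
[ 0.55462332 -0.37011868] [-0.16  0.46  2.5 ]
[ 0.53445708 -0.21690889] [  2.41 -14.78   2.52]
```

Emit:
{"method": "step_arm", "body": {
  "targets": [
    [0.6,[-0.16,0.46,2],0.013],
    [0.6,[0,0,2.5],0],
    [0.6,[0,0,1.3],0],
    [0.6,[0,0,0],0],
    [0.6,[0,0,0],0]
  ]
}}

```text
clock: 15.98
tcp_pos: [0.555, -0.3717, 0.0164]
eef_rot: [[0.961, 0.276, 0.001], [0.276, -0.961, -0.001], [0.001, 0.001, -1.0]]
contact_force: [-0.2, -0.1, 0.2]
gripper_width: 0.0511
gripper_force: 0.0
```

```bash
python3 - <<'E'
from h import *
s=st();print(mv(s,[.5546,-.3701,.0108]))
E
```

```text
t 15.97 tcp [ 0.555  -0.3717  0.0164] xang 16.03 w 0.0511 gf 0.0 F [-0.23 -0.14  0.24] q7 [ 0.59 -0.8 ] tilt [ 1.e-03 -6.e-04 -1.e+00]
[ 0.01 -0.16  0.56]
```

Emit:
{"method": "step_arm", "body": {
  "targets": [
    [0.6,[0,-0.15,0.55],-0.004],
    [0.6,[0,0,0],0],
    [0.3,[0,0,0],0],
    [0.3,[0,0,0],0],
    [0.3,[0,0,0],0]
  ],
  "squeeze": 40
}}

```text
clock: 16.6
tcp_pos: [0.5544, -0.37, 0.0108]
eef_rot: [[0.96, 0.28, 0.001], [0.28, -0.96, -0.0], [0.001, 0.001, -1.0]]
contact_force: [-0.6, 0.4, 5.4]
gripper_width: 0.0385
gripper_force: 40.6
```

Emit:
{"method": "step_arm", "body": {
  "targets": [
    [0.3,[0,0,-2],0],
    [0.3,[0,0,-5],0],
    [0.3,[0,0,-5],-0.186],
    [0.3,[0,0,-3],-0.186],
    [0.3,[0,0,0],-0.186]
  ]
}}

```text
clock: 17.23
tcp_pos: [0.5554, -0.3709, 0.165]
eef_rot: [[0.662, 0.75, 0.005], [0.75, -0.662, -0.004], [0.001, 0.007, -1.0]]
contact_force: [0.1, 0.6, -2.0]
gripper_width: 0.0382
gripper_force: 40.3
```

Emit:
{"method": "step_arm", "body": {
  "targets": [
    [0.3,[0,0,0],-0.186],
    [0.3,[0,0,0],-0.186],
    [0.3,[0,0,0],-0.186],
    [0.3,[6,0,0],0],
    [0.3,[6,0,0],0]
  ]
}}

```text
clock: 17.85
tcp_pos: [0.5743, -0.2513, 0.1612]
eef_rot: [[0.173, 0.985, 0.001], [0.985, -0.173, -0.0], [-0.0, 0.001, -1.0]]
contact_force: [1.2, -0.3, -0.6]
gripper_width: 0.0382
gripper_force: 40.4
```

Emit:
{"method": "step_arm", "body": {
  "targets": [
    [0.3,[6,0,0],0],
    [0.3,[5,0,0],0],
    [0.3,[5,0,0],0],
    [0.3,[0,0,0],0],
    [0.3,[0,0,0],0]
  ]
}}

```text
clock: 18.48
tcp_pos: [0.6017, -0.0947, 0.161]
eef_rot: [[0.17, 0.985, 0.0], [0.985, -0.17, -0.001], [-0.001, 0.001, -1.0]]
contact_force: [0.9, -1.1, 0.1]
gripper_width: 0.0385
gripper_force: 40.4
```

```bash
python3 - <<'E'
from h import *
s=st();print(mv(s,[.584,-.058,.1155]))
E
```

```text
t 18.48 tcp [ 0.6017 -0.0947  0.161 ] xang 80.2 w 0.0385 gf 40.4 F [ 0.95 -1.12  0.09] q7 [ 0.36 -0.3 ] tilt [ 3.0e-04 -1.4e-03 -1.0e+00]
[ 3.32 -2.37  4.54]
```

Emit:
{"method": "step_arm", "body": {
  "targets": [
    [0.3,[2,-1.2,1],0],
    [0.3,[1.3,-1.15,1.5],0],
    [0.3,[0,0,2],0],
    [0.3,[0,0,0],0],
    [0.3,[0,0,0],0]
  ]
}}

```text
clock: 19.1
tcp_pos: [0.5846, -0.0589, 0.116]
eef_rot: [[0.172, 0.985, 0.001], [0.985, -0.172, -0.001], [-0.0, 0.001, -1.0]]
contact_force: [0.3, -0.3, 0.0]
gripper_width: 0.0385
gripper_force: 40.4
```

```bash
python3 - <<'E'
from h import *
s=st();print(mv(s,[.5955,.0085,.1155]));snap('w8',('wrist','side'))
E
```

```text
t 19.1 tcp [ 0.5846 -0.0589  0.116 ] xang 80.08 w 0.0385 gf 40.4 F [ 0.35 -0.32  0.03] q7 [ 0.3  -0.39] tilt [ 6.e-04 -5.e-04 -1.e+00]
[ 6.82 -0.08  0.04]
```

Emit:
{"method": "step_arm", "body": {
  "targets": [
    [0.3,[2.2,0,0],0],
    [0.3,[2.3,0,0],0],
    [0.3,[2.3,0,0],0],
    [0.3,[0,0,0],0],
    [0.3,[0,0,0],0]
  ]
}}

```text
clock: 19.82
tcp_pos: [0.5958, 0.0083, 0.1156]
eef_rot: [[0.171, 0.985, 0.0], [0.985, -0.171, -0.001], [-0.001, 0.0, -1.0]]
contact_force: [0.1, 0.1, 0.0]
gripper_width: 0.0384
gripper_force: 40.4
```

Emit:
{"method": "step_arm", "body": {
  "targets": [
    [0.3,[0,0,0.2],0],
    [0.3,[0,0,0.1],0],
    [0.3,[0,0,0],0]
  ]
}}

```text
clock: 20.2
tcp_pos: [0.5958, 0.0086, 0.1124]
eef_rot: [[0.171, 0.985, -0.0], [0.985, -0.171, -0.001], [-0.001, 0.0, -1.0]]
contact_force: [0.3, -1.3, 0.7]
gripper_width: 0.0386
gripper_force: 40.6
```

Emit:
{"method": "step_arm", "body": {
  "targets": [
    [0.3,[0,0,0.1],0],
    [0.3,[0,0,0],0]
  ]
}}

```text
clock: 20.45
tcp_pos: [0.5959, 0.0087, 0.112]
eef_rot: [[0.171, 0.985, 0.0], [0.985, -0.171, -0.001], [-0.001, 0.001, -1.0]]
contact_force: [-2.4, -3.0, 7.6]
gripper_width: 0.0387
gripper_force: 41.3
```

Emit:
{"method": "step_arm", "body": {
  "targets": [
    [0.3,[0,0,-0.08],0],
    [0.6,[0,0,0],0],
    [0.65,[0,0,0],0],
    [0.65,[0,0,0],0]
  ]
}}

```text
clock: 20.95
tcp_pos: [0.5957, 0.0098, 0.1119]
eef_rot: [[0.17, 0.985, -0.0], [0.985, -0.17, 0.0], [0.0, -0.0, -1.0]]
contact_force: [0.7, -0.1, -0.5]
gripper_width: 0.0558
gripper_force: 0.0
```

Emit:
{"method": "step_arm", "body": {
  "targets": [
    [0.65,[0,0,-1],0],
    [0.65,[0,0,-2],0],
    [0.65,[-3,0,-3],0],
    [0.65,[-3,0,-2],0],
    [0.65,[-3,0,0],0]
  ]
}}

```text
clock: 21.58
tcp_pos: [0.5815, -0.0798, 0.1947]
eef_rot: [[0.17, 0.985, 0.004], [0.985, -0.17, -0.0], [0.0, 0.004, -1.0]]
contact_force: [-0.4, -0.5, -1.3]
gripper_width: 0.0557
gripper_force: 0.0
```

```bash
python3 - <<'E'
from h import *
s=st();d=snap('w9',('wrist','side'));c=d['wrist'];f=d['side']
u=proj(c,[.5935,.013,.1085]);print(u)
x,y=[int(v) for v in u];x0=max(0,x-110);y0=max(0,y-110)
a=cv2.resize(c['pixels'][y0:y0+200,x0:x0+220,::-1],(440,400),interpolation=2)
q=proj(f,[.5935,.013,.1085]).astype(int);b=cv2.resize(f['pixels'][q[1]-40:q[1]+40,q[0]-36:q[0]+36,::-1],(360,400),interpolation=2)
print(x0,y0,q);cv2.imwrite('pics/c8.png',np.hstack([a,b]))
print(mv(s,[.617,-.2018,.15]))
E
```

```text
t 21.57 tcp [ 0.5815 -0.0798  0.1947] xang 80.22 w 0.0557 gf 0.0 F [-0.44 -0.54 -1.32] q7 [ 0.36 -0.3 ] tilt [ 4.2e-03 -4.0e-04 -1.0e+00]
[306.98354007  84.07013775]
196 0 [360 212]
[-11.42   5.56   4.49]
```

View pics/c8.png

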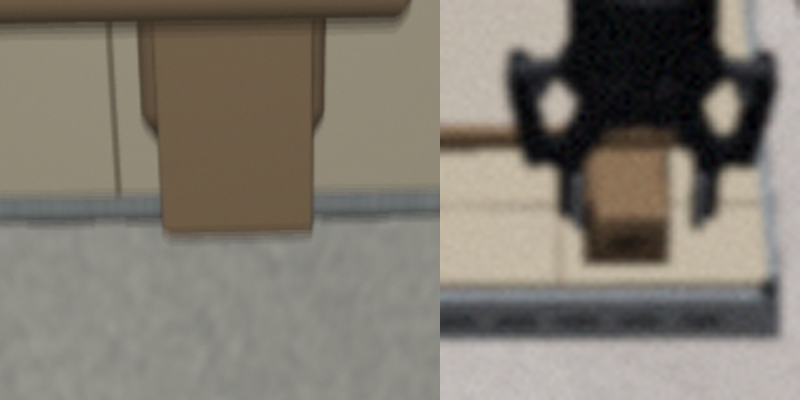

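The crop shows both strips stacked flush and centred on the prop: strip at x≈153-317, prop at 138-324, outer end at y≈232. Next is the wedge, gripped by its tail at the +x end.

Emit:
{"method": "step_arm", "body": {
  "targets": [
    [0.65,[-5.5,2.8,0],0],
    [0.65,[-5.5,2.8,0],0],
    [0.65,[0,0,0.5],-0.182],
    [0.65,[0,0,0.5],-0.182],
    [0.65,[0,0,1],-0.182]
  ]
}}

```text
clock: 22.3
tcp_pos: [0.6175, -0.1963, 0.1726]
eef_rot: [[-0.372, 0.928, 0.001], [0.928, 0.372, 0.0], [0.0, 0.001, -1.0]]
contact_force: [0.2, 0.1, 0.7]
gripper_width: 0.0551
gripper_force: 0.0
```

Emit:
{"method": "step_arm", "body": {
  "targets": [
    [0.65,[0,0,1],-0.182],
    [0.65,[0,0,1],-0.182],
    [0.65,[0,0,1],-0.182],
    [0.65,[0,0,1],-0.182],
    [0.65,[0,0,1],-0.182]
  ]
}}

```text
clock: 22.92
tcp_pos: [0.6172, -0.1963, 0.1222]
eef_rot: [[-0.961, 0.276, 0.0], [0.276, 0.961, 0.0], [-0.0, 0.0, -1.0]]
contact_force: [0.2, -1.0, 0.3]
gripper_width: 0.056
gripper_force: 0.0
```

Emit:
{"method": "step_arm", "body": {
  "targets": [
    [0.65,[0,0,1],-0.182],
    [0.65,[0,0,2],-0.182],
    [0.65,[0,0,0],0],
    [0.65,[0,0,0],0]
  ]
}}

```text
clock: 23.42
tcp_pos: [0.6174, -0.1966, 0.0929]
eef_rot: [[-0.997, -0.074, 0.001], [-0.074, 0.997, 0.0], [-0.001, 0.0, -1.0]]
contact_force: [0.1, 0.1, 0.8]
gripper_width: 0.0556
gripper_force: 0.0
```

```bash
python3 - <<'E'
from h import *
s=st();c=snap('w10',('wrist',))['wrist']
for k in blobs(c,(5,50,40),(22,170,200),2000,60000):
    q=cv2.approxPolyDP(k,6,True).reshape(-1,2);print(cv2.contourArea(k),q.tolist())
    print(np.round(plane(c,q,0)[:,:2],4).tolist(),np.round(plane(c,q,.0135)[:,:2],4).tolist())
    print(cv2.boxPoints(cv2.minAreaRect(k)).round(0).tolist())
print(mv(s,[.617,-.2018,.02]))
E
```

```text
t 23.43 tcp [ 0.6174 -0.1966  0.0929] xang -175.73 w 0.0556 gf 0.0 F [0.09 0.07 0.79] q7 [0.72 1.34] tilt [ 7.e-04  3.e-04 -1.e+00]
16199.0 [[269, 54], [276, 277], [343, 277], [346, 54]]
[[0.5092, -0.232], [0.635, -0.223], [0.6319, -0.1814], [0.5062, -0.1918]] [[0.511, -0.2303], [0.6293, -0.2219], [0.6264, -0.1828], [0.5082, -0.1925]]
[[269.0, 54.0], [346.0, 54.0], [346.0, 277.0], [269.0, 277.0]]
[ 0.08 -0.51  7.29]
```

Emit:
{"method": "step_arm", "body": {
  "targets": [
    [0.65,[0.2,-0.68,3],-0.006],
    [0.62,[0,0,3],0],
    [0.6,[0,0,1.6],0],
    [0.6,[0,0,0],0],
    [0.6,[0,0,0],0]
  ]
}}

```text
clock: 24.1
tcp_pos: [0.6164, -0.2037, 0.0174]
eef_rot: [[-0.996, -0.084, 0.002], [-0.084, 0.996, -0.0], [-0.002, -0.0, -1.0]]
contact_force: [-0.2, 0.0, 0.3]
gripper_width: 0.0511
gripper_force: 0.0
```

```bash
python3 - <<'E'
from h import *
s=st();print(mv(s,[.6154,-.2034,.0120]))
E
```

```text
t 24.1 tcp [ 0.6164 -0.2037  0.0174] xang -175.19 w 0.0511 gf 0.0 F [-0.22  0.04  0.27] q7 [0.71 1.29] tilt [ 1.8e-03 -2.0e-04 -1.0e+00]
[0.1  0.04 0.54]
```

Emit:
{"method": "step_arm", "body": {
  "targets": [
    [0.6,[0.1,0.04,0.54],0.004],
    [0.6,[0,0,0],0],
    [0.3,[0,0,0],0],
    [0.3,[0,0,0],0],
    [0.3,[0,0,0],0]
  ],
  "squeeze": 50
}}

```text
clock: 24.72
tcp_pos: [0.6148, -0.2036, 0.0113]
eef_rot: [[-0.997, -0.08, 0.001], [-0.08, 0.997, -0.0], [-0.001, -0.0, -1.0]]
contact_force: [-1.5, 1.1, 5.5]
gripper_width: 0.0384
gripper_force: 50.6
```

Emit:
{"method": "step_arm", "body": {
  "targets": [
    [0.3,[0,0,-2],0],
    [0.3,[0,0,-5],0],
    [0.3,[0,0,-5],0],
    [0.3,[0,0,-2],0.185],
    [0.3,[0,0,0],0.185]
  ]
}}

```text
clock: 25.35
tcp_pos: [0.6156, -0.2035, 0.1541]
eef_rot: [[-0.957, 0.291, 0.004], [0.291, 0.957, -0.001], [-0.004, 0.001, -1.0]]
contact_force: [-0.4, 0.1, -0.9]
gripper_width: 0.0384
gripper_force: 50.2
```

Emit:
{"method": "step_arm", "body": {
  "targets": [
    [0.3,[0,0,0],0.185],
    [0.3,[0,0,0],0.185],
    [0.3,[0,0,0],0.185],
    [0.3,[0,0,0],0.185],
    [0.3,[0,0,0],0.185]
  ]
}}

```text
clock: 25.98
tcp_pos: [0.6144, -0.2034, 0.1517]
eef_rot: [[-0.343, 0.939, 0.001], [0.939, 0.343, 0.0], [0.0, 0.001, -1.0]]
contact_force: [-0.4, 0.8, -0.9]
gripper_width: 0.0384
gripper_force: 50.2
```

Emit:
{"method": "step_arm", "body": {
  "targets": [
    [0.3,[0,0,0],0.185],
    [0.3,[0,0,0],0.185],
    [0.3,[0,0,0],0.165],
    [0.3,[0,0,0],0],
    [0.3,[0,0,0],0]
  ]
}}

```text
clock: 26.6
tcp_pos: [0.6145, -0.2035, 0.1511]
eef_rot: [[0.174, 0.985, 0.0], [0.985, -0.174, 0.0], [0.0, 0.0, -1.0]]
contact_force: [-0.2, 0.4, -0.8]
gripper_width: 0.0385
gripper_force: 50.2
```

```bash
python3 - <<'E'
from h import *
s=st();c=snap('w11')['wrist'];R=np.array(s['eef_rot']);t=np.array(s['tcp_pos'])
for k in blobs(c,(5,50,40),(22,170,200),4000,60000):
    q=cv2.approxPolyDP(k,6,True).reshape(-1,2);print(q.tolist())
# expected: thin tip corners, bottom z +.012 below tcp, top of thin edge 3mm above
for dz in(-.004,0,.004): print('tip',dz,[np.round(proj(c,t+R@[.1075,y,.009+dz]),1).tolist() for y in(-.02,.02)],'tail',[np.round(proj(c,t+R@[-.0125,y,-.0015]),1).tolist() for y in(-.02,.02)])
pr=np.array([.602,.0508]);ang=np.radians(80.4);yv=np.array([np.cos(ang),np.sin(ang)])
g=pr-yv*(.007+.0075+.1075);print(g,mv(s,[*g,.1085+.012+.0025]))
E
```

```text
t 26.6 tcp [ 0.6145 -0.2035  0.1511] xang 79.97 w 0.0385 gf 50.2 F [-0.16  0.41 -0.78] q7 [ 0.5  -0.13] tilt [ 3.e-04  1.e-04 -1.e+00]
[[263, 23], [266, 365], [368, 367], [387, 27]]
[[522, 0], [523, 82], [534, 83], [523, 90], [526, 254], [553, 276], [563, 301], [552, 338], [527, 356], [528, 393], [597, 440], [570, 402], [564, 373], [581, 352], [610, 349], [623, 330], [579, 284], [567, 245], [584, 223], [614, 213], [627, 182], [639, 178], [639, 150], [590, 130], [573, 112], [570, 89], [600, 47], [630, 30], [639, 0]]
tip -0.004 [[249.7, 14.0], [378.4, 13.9]] tail [[263.3, 358.8], [366.1, 358.8]]
tip 0 [[251.7, 17.1], [376.5, 17.1]] tail [[263.3, 358.8], [366.1, 358.8]]
tip 0.004 [[253.7, 20.1], [374.8, 20.0]] tail [[263.3, 358.8], [366.1, 358.8]]
[ 0.58165421 -0.06949152] [12.62 -5.57  2.82]
```

Emit:
{"method": "step_arm", "body": {
  "targets": [
    [0.3,[4.2,-1.9,0],-0.028],
    [0.3,[4.2,-1.9,0],0],
    [0.3,[4.2,-1.9,0],0],
    [0.3,[0,0,1.5],0],
    [0.3,[0,0,0],0]
  ]
}}

```text
clock: 27.28
tcp_pos: [0.5777, -0.0708, 0.1348]
eef_rot: [[0.149, 0.989, -0.002], [0.989, -0.149, -0.0], [-0.001, -0.002, -1.0]]
contact_force: [-0.4, -0.9, -0.6]
gripper_width: 0.0389
gripper_force: 50.2
```

```bash
python3 - <<'E'
from h import *
s=st();c=snap('w12')['wrist'];R=np.array(s['eef_rot']);t=np.array(s['tcp_pos'])
for k in blobs(c,(5,50,40),(22,170,200),4000,90000):
    q=cv2.approxPolyDP(k,6,True).reshape(-1,2);print(q.tolist())
pr=np.array([.602,.0508]);ang=np.radians(80.4);yv=np.array([np.cos(ang),np.sin(ang)])
g=pr-yv*(.015+.105)+np.array([-.001,0]);print(g,mv(s,[*g,.1225]))
E
```

```text
t 27.27 tcp [ 0.5777 -0.0708  0.1348] xang 81.43 w 0.0389 gf 50.2 F [-0.42 -0.85 -0.61] q7 [ 0.33 -0.33] tilt [-2.e-03 -4.e-04 -1.e+00]
[[606, 0], [588, 268], [602, 286], [587, 284], [578, 432], [639, 479], [619, 421], [639, 397], [639, 0]]
[[268, 0], [266, 365], [368, 367], [395, 0]]
[ 0.58098775 -0.06751952] [0.37 0.28 1.23]
```

Emit:
{"method": "step_arm", "body": {
  "targets": [
    [0.3,[0.2,0.28,0],0],
    [0.3,[0,0,0.8],0],
    [0.3,[0,0,0.35],0],
    [0.3,[0,0,0],0],
    [0.3,[0,0,0],0]
  ]
}}

```text
clock: 27.95
tcp_pos: [0.5814, -0.0687, 0.1242]
eef_rot: [[0.15, 0.989, 0.0], [0.989, -0.15, 0.0], [0.0, 0.0, -1.0]]
contact_force: [-0.8, -0.2, -0.4]
gripper_width: 0.0387
gripper_force: 50.3
```

```bash
python3 - <<'E'
from h import *
s=st();pr=np.array([.602,.0508]);ang=np.radians(80.4);yv=np.array([np.cos(ang),np.sin(ang)]);p=np.array(s['tcp_pos'])[:2]+.105*yv-pr
print('tip y,x',p@yv,p@[yv[1],-yv[0]])
d=snap('w13',('wrist','side'));f=d['side'];h=cv2.cvtColor(f['pixels'],cv2.COLOR_RGB2HSV)
E
```

```text
t 27.95 tcp [ 0.5814 -0.0687  0.1242] xang 81.35 w 0.0387 gf 50.3 F [-0.77 -0.22 -0.36] q7 [ 0.32 -0.34] tilt [ 0.  0. -1.]
tip y,x -0.016236829493675154 -0.00039827141127329315
```

Emit:
{"method": "step_arm", "body": {
  "targets": [
    [0.3,[0,0,0.25],0],
    [0.3,[0,0,0],0],
    [0.3,[1.2,0,0],0],
    [0.3,[1.2,0,0],0],
    [0.3,[0,0,0],0]
  ]
}}

```text
clock: 28.68
tcp_pos: [0.5852, -0.0426, 0.1218]
eef_rot: [[0.148, 0.989, 0.0], [0.989, -0.148, 0.001], [0.001, 0.0, -1.0]]
contact_force: [0.6, -0.8, -1.3]
gripper_width: 0.039
gripper_force: 50.3
```

Emit:
{"method": "step_arm", "body": {
  "targets": [
    [0.3,[0,0,0.1],0],
    [0.3,[0,0,0],0]
  ]
}}

```text
clock: 28.92
tcp_pos: [0.5848, -0.0454, 0.1205]
eef_rot: [[0.151, 0.989, -0.0], [0.989, -0.151, -0.0], [-0.0, -0.0, -1.0]]
contact_force: [-1.3, -0.1, -1.4]
gripper_width: 0.0387
gripper_force: 50.3
```

Emit:
{"method": "step_arm", "body": {
  "targets": [
    [0.3,[0,0,0.06],0],
    [0.3,[0,0,0],0]
  ]
}}

```text
clock: 29.18
tcp_pos: [0.5849, -0.0452, 0.1201]
eef_rot: [[0.151, 0.989, -0.0], [0.989, -0.151, -0.0], [-0.0, -0.0, -1.0]]
contact_force: [0.4, 0.4, -0.3]
gripper_width: 0.0386
gripper_force: 50.3
```

Emit:
{"method": "step_arm", "body": {
  "targets": [
    [0.3,[0,0,0.06],0],
    [0.3,[0,0,0],0]
  ]
}}

```text
clock: 29.42
tcp_pos: [0.585, -0.0452, 0.1196]
eef_rot: [[0.151, 0.989, 0.0], [0.989, -0.151, -0.0], [-0.0, 0.0, -1.0]]
contact_force: [-0.3, -0.6, 0.0]
gripper_width: 0.0387
gripper_force: 50.5
```

Emit:
{"method": "step_arm", "body": {
  "targets": [
    [0.3,[0,0,0.06],0],
    [0.3,[0,0,0],0]
  ]
}}

```text
clock: 29.68
tcp_pos: [0.5851, -0.0452, 0.119]
eef_rot: [[0.151, 0.989, 0.0], [0.989, -0.151, -0.0], [-0.0, 0.0, -1.0]]
contact_force: [-0.9, -1.6, 2.3]
gripper_width: 0.0386
gripper_force: 50.6
```

Emit:
{"method": "step_arm", "body": {
  "targets": [
    [0.3,[0,0,0.04],0],
    [0.3,[0,0,0],0]
  ]
}}

```text
clock: 29.92
tcp_pos: [0.5851, -0.0453, 0.1186]
eef_rot: [[0.151, 0.989, 0.0], [0.989, -0.151, -0.0], [-0.0, 0.0, -1.0]]
contact_force: [-0.8, -2.6, 2.7]
gripper_width: 0.0388
gripper_force: 50.7
```

Emit:
{"method": "step_arm", "body": {
  "targets": [
    [0.3,[0,0,-0.07],0],
    [0.3,[0,0,0],0],
    [0.3,[0.8,0,0],0],
    [0.3,[0.6,0,0],0],
    [0.3,[0,0,0],0]
  ]
}}

```text
clock: 30.55
tcp_pos: [0.5874, -0.0293, 0.1193]
eef_rot: [[0.149, 0.989, 0.001], [0.989, -0.149, 0.001], [0.001, 0.0, -1.0]]
contact_force: [0.8, 1.0, 1.1]
gripper_width: 0.0385
gripper_force: 50.5
```

Emit:
{"method": "step_arm", "body": {
  "targets": [
    [0.3,[0.2,0,0],0],
    [0.3,[0,0,0],0]
  ]
}}

```text
clock: 30.8
tcp_pos: [0.5873, -0.029, 0.1192]
eef_rot: [[0.15, 0.989, -0.0], [0.989, -0.15, 0.0], [0.0, -0.0, -1.0]]
contact_force: [0.4, -0.1, 3.7]
gripper_width: 0.0387
gripper_force: 50.7
```

Emit:
{"method": "step_arm", "body": {
  "targets": [
    [0.3,[0.2,0,0],0],
    [0.3,[0,0,0],0]
  ]
}}

```text
clock: 31.05
tcp_pos: [0.5877, -0.0274, 0.1192]
eef_rot: [[0.151, 0.989, 0.0], [0.989, -0.151, -0.0], [-0.0, 0.0, -1.0]]
contact_force: [-1.1, -1.8, 2.5]
gripper_width: 0.0385
gripper_force: 50.7
```

Emit:
{"method": "step_arm", "body": {
  "targets": [
    [0.3,[0.15,0,0],0],
    [0.3,[0,0,0],0]
  ]
}}

```text
clock: 31.3
tcp_pos: [0.588, -0.0257, 0.1192]
eef_rot: [[0.15, 0.989, 0.0], [0.989, -0.15, -0.0], [-0.0, 0.0, -1.0]]
contact_force: [-0.6, -3.0, 3.7]
gripper_width: 0.0385
gripper_force: 50.8
```

Emit:
{"method": "step_arm", "body": {
  "targets": [
    [0.3,[0.15,0,0],0],
    [0.3,[0,0,0],0]
  ]
}}

```text
clock: 31.55
tcp_pos: [0.5882, -0.0244, 0.1193]
eef_rot: [[0.151, 0.989, 0.0], [0.989, -0.151, -0.0], [-0.0, 0.0, -1.0]]
contact_force: [0.2, -3.1, 4.3]
gripper_width: 0.0389
gripper_force: 50.8
```

Emit:
{"method": "step_arm", "body": {
  "targets": [
    [0.3,[0.15,0,0],0],
    [0.3,[0,0,0],0]
  ]
}}

```text
clock: 31.8
tcp_pos: [0.5882, -0.0239, 0.1193]
eef_rot: [[0.151, 0.988, -0.0], [0.988, -0.151, -0.002], [-0.002, -0.0, -1.0]]
contact_force: [-0.2, -6.1, 5.2]
gripper_width: 0.0385
gripper_force: 50.9
```

Emit:
{"method": "step_arm", "body": {
  "targets": [
    [0.3,[0.1,0,0],0],
    [0.3,[0,0,0],0]
  ]
}}

```text
clock: 32.05
tcp_pos: [0.5882, -0.0238, 0.1193]
eef_rot: [[0.152, 0.988, -0.001], [0.988, -0.152, -0.003], [-0.003, -0.0, -1.0]]
contact_force: [-0.9, -7.3, 5.1]
gripper_width: 0.0389
gripper_force: 51.0
```

Emit:
{"method": "step_arm", "body": {
  "targets": [
    [0.3,[0.1,0,0],0],
    [0.3,[0,0,0],0]
  ]
}}

```text
clock: 32.3
tcp_pos: [0.5883, -0.0235, 0.1193]
eef_rot: [[0.152, 0.988, -0.001], [0.988, -0.152, -0.003], [-0.004, -0.0, -1.0]]
contact_force: [-1.9, -10.3, 6.9]
gripper_width: 0.0388
gripper_force: 51.0
```

```bash
python3 - <<'E'
from h import *
s=st();print(np.round(s['torque'],2))
pr=np.array([.602,.0508]);ang=np.radians(80.4);yv=np.array([np.cos(ang),np.sin(ang)]);p=np.array(s['tcp_pos'])[:2]+.105*yv-pr
print('tip y,x',p@yv,p@[yv[1],-yv[0]])
E
```

```text
t 32.3 tcp [ 0.5883 -0.0235  0.1193] xang 81.23 w 0.0388 gf 51.0 F [ -1.93 -10.27   6.87] q7 [ 0.23 -0.42] tilt [-8.0e-04 -3.4e-03 -1.0e+00]
[-1.95  0.27  0.07]
tip y,x 0.029404588003089007 -0.0011492706286734579
```

Emit:
{"method": "step_arm", "body": {
  "targets": [
    [0.3,[0.08,0,0],0],
    [0.3,[0,0,0],0],
    [0.3,[0,0,0],0],
    [0.3,[0,0,0],0]
  ]
}}

```text
clock: 32.8
tcp_pos: [0.5883, -0.0234, 0.1194]
eef_rot: [[0.153, 0.988, -0.001], [0.988, -0.153, -0.004], [-0.004, -0.0, -1.0]]
contact_force: [-2.9, -10.9, 7.6]
gripper_width: 0.0386
gripper_force: 51.1
```

```bash
python3 - <<'E'
from h import *
s=st();d=snap('w14',('wrist','side','scene'));v=pickle.load(open('v0.pkl','rb'))
for n,b in (('side',(150,280,60,140)),('scene',(310,450,70,130))):
    x,y,w,h=b
    if n=='side': x,y,w,h=275,150,55,60
    else: x,y,w,h=300,350,60,110
    a,e=[cv2.cvtColor(q[n]['pixels'],cv2.COLOR_RGB2GRAY)[y:y+h,x:x+w].astype(np.float32) for q in(v,d)]
    print(n,cv2.phaseCorrelate(a,e,cv2.createHanningWindow((w,h),cv2.CV_32F)),np.abs(a-e).mean())
c=d['wrist']
for k in blobs(c,(5,50,40),(22,170,200),3000,90000):
    print(cv2.approxPolyDP(k,6,True).reshape(-1,2).tolist()[:12])
E
```

```text
t 32.8 tcp [ 0.5883 -0.0234  0.1194] xang 81.2 w 0.0386 gf 51.1 F [ -2.95 -10.85   7.56] q7 [ 0.23 -0.42] tilt [-0.001  -0.0042 -1.    ]
side ((0.14303133478516372, 0.11756962001925686), 0.864226362572776) 9.886364
scene ((0.0006718702608239369, -0.011099204111225447), 0.9649138781759474) 10.146667
[[605, 0], [583, 335], [596, 358], [582, 351], [577, 431], [625, 467], [639, 460], [639, 399], [628, 376], [639, 348], [639, 0]]
[[472, 0], [445, 0], [433, 121], [0, 121], [13, 194], [7, 148], [241, 148], [248, 197], [245, 149], [257, 148], [266, 365], [368, 367]]
```

Emit:
{"method": "step_arm", "body": {
  "targets": [
    [0.3,[0.1,0,0],0],
    [0.3,[0.05,0,0],0],
    [0.3,[0,0,0],0],
    [0.3,[0,0,0],0],
    [0.3,[0,0,0],0]
  ]
}}

```text
clock: 33.58
tcp_pos: [0.5883, -0.0232, 0.1194]
eef_rot: [[0.154, 0.988, -0.002], [0.988, -0.154, -0.006], [-0.006, -0.001, -1.0]]
contact_force: [-3.5, -13.9, 9.5]
gripper_width: 0.039
gripper_force: 51.2
```

Emit:
{"method": "step_arm", "body": {
  "targets": [
    [0.3,[0,0,0],0],
    [0.3,[0,0,0],0],
    [0.3,[0,0,0],0],
    [0.3,[0,0,0],0],
    [0.3,[0,0,0],0]
  ]
}}

```text
clock: 34.2
tcp_pos: [0.5883, -0.0232, 0.1194]
eef_rot: [[0.154, 0.988, -0.001], [0.988, -0.154, -0.006], [-0.006, -0.001, -1.0]]
contact_force: [-3.0, -13.4, 8.5]
gripper_width: 0.0386
gripper_force: 51.2
```

```bash
python3 -c "
from station import hand_in
print(hand_in())"
```

```text
the job is handed in; nothing more can be done
None
```

I laid two strips on the short prop and pushed the tapered shim in about 36 mm under the shelf, where it tightened against about 14 N of push. In the cameras the shelf had not moved. I handed the job in at 34 s with the gripper still holding the shim; no verdict came back.

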